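Set the board-stop dial of a soldering fixture to 7 and lock it

ROBOT

A 7-joint arm with a two-finger parallel gripper is mounted at the origin on the work surface. World frame = base frame: x ahead of the robot, y to its left, z up, the work surface at z = 0. Lengths are in m, angles in rad, forces in N, time in s.
With the tool pointing down it reaches from about 0.35 to 0.9 m from the base axis. Payload 8.1 kg.
Tool frame: the origin (TCP) lies midway between the tips of the shut fingers; the grasp point (between the pads) lies behind it (arm.tcp_to_grasp is the z of the grasp point in the tool frame, in m); z points along the fingers, y is the line along which they close (so a half turn about z gives the same grasp; the last joint's range is limited). The gripper opens to 92 mm and grips with 3 to 60 N. Pads are 19 mm wide; open, the fingers measure 130 mm over their backs; the gripper's body (75 mm by 190 mm) begins 47 mm behind the grasp point.
Start: joints at [1.116, 0.434, 0.025, 1.573, -0.012, 1.134, -0.075], TCP at [0.215, -0.587, 0.227] pointing down, gripper open.
Joint ranges: [-2.62, 2.62], [-0.44, 2.09], [-1.27, 1.32], [0.08, 2.57], [-1.32, 4.46], [0.12, 2], [-2.74, 2.74]. Speed limits (rad/s): [2.22, 2.22, 3.01, 3.01, 3.14, 3.14, 3.14].

INTERFACE

Orientations are given as a rotation vector (axis times angle).
In Python, from cell import readout, vision, arm gives the robot as it stands.
- The arm moves only by the tool carry_out, never from a script. Its argument "increments" is one flat list of numbers, 6 for each row, row after row: the shift along the world's x, y, z in mm, then the turn, a rotation vector about the world's x, y, z in rad. In form: [tx, ty, tz, wx, wy, wz, tx, ty, tz, wx, wy, wz, ...]. A call has 1 to 20 rows; each row shifts and turns the commanded pose from where the row before left it; what a row does not reach is not made up. A row lasts 1/8 s, in which the tool goes at most 62.5 mm and 10.7 degrees, less where a joint would pass 70% of its speed; a pose out of reach is approached as far as the arm can. A call with a gripper value outside its range is refused whole. "grip" is the closure, from 0 (fully open) to 1 (shut), set as the call begins (left out, the last holds). The fingers move at their own pace and stop on an object; "newtons" is the grip in N (left out, the last holds). Time passes only in rows, so rows that do not move let the fingers close. It gives the time, the measured TCP pose, the force, the opening and the grip force at its end, in the units of the state.
- readout.observe(): the state, without advancing time (a new reading comes with each control period).
- vision.get_image(name): name is "scene" or "top"; returns the picture (384x512x3 uint8, red, green, blue); there is no depth.
- vision.calibration(name): a dict with "fov_y" (degrees; the focal length in pixels is half the picture's height over the tangent of half this angle, whatever the lens; pixels are square), "cx", "cy" (the principal point, pixels), "pose" (4x4, takes a point from camera to world coordinates). Camera axes: x right, y up, looking along -z (the intrinsics and any distortion apply to the point x, -y, -z); pixel columns grow to the right and rows downward; lengths in m; the calibration is good to about 2 mm. A picture is of the moment at which its call begins. calibration takes no time and is no camera call.
- arm.sign_off(): hands the job in; it is judged then, once.
The state is a dict: "clock": time; "joints": joint angles; "dq": joint speeds; "joint_efforts": joint torques, N m; "position": TCP position; "ee_rot": TCP orientation; "force": force on the tool from outside, world axes, zero at the start; "ft_torque": the same for the moment, N m; "width": opening from 0.0 (shut) to 1.0 (fully open); "gripper_force": force on a finger pad.
Only numpy, scipy, OpenCV 4.12 (cv2) and the standard library are available. Lean on these libraries where they do the work, as an engineer would, in place of code of your own. Each camera call takes 0.05 s, during which the arm holds its last target. There are 200 camera calls.

TASK

Set the board-stop dial of the soldering fixture to 7: press its spring-loaded knob down until the clutch takes hold, without forcing the clutch, and turn it until the 7 stands in the middle of the window. Then let the knob come back up and swing the index lever in until its nose is fully seated in the drum's notch, without forcing it. Leave the module, the solder spool and the pendant where they are.

Things in the scene. Friction and masses are not known exactly. Their poses are not given: they have to be found in the camera images.
- dial_axis (a point): On the vertical axis of dial and knob, at the top of the white cover plate of the setting head (84 mm above the bench). Head 160 x 156 mm, blue sides, on an aluminium plate (220 x 440 mm, top 40 mm above the bench). Its axes are the fixture's: z up, x from the knob towards the window, y towards the module; the index lever lies on the -y side.
- window (a point): Centre of the small black-framed clear window (22 x 26 mm) in the cover, 45 mm from the dial axis along the fixture's +x. It shows one black numeral (14 mm high, its top pointing away from the knob) on the white drum under the cover; two short black marks at its sides show the middle.
- knob_grip (a point): Centre of the black knob's grip, on the dial axis, 33 mm above the cover while the knob is up: an upright ribbed cylinder, 46 mm in diameter and 36 mm tall (14 to 50 mm above the cover when up), on a flange 66 mm in diameter, 4 mm thick, 10 mm above the cover when up.
- knob: The push-to-turn knob; origin on the dial axis at bench level (while up). Up, it turns freely and moves nothing; pressed, its clutch turns the drum the same way and angle, after up to 8 degrees of play. The clutch has teeth with a gap every 30 degrees; where they stand cannot be seen. A spring lifts it when released.
- knob_press (a joint): Press depth of the knob, m: 0 up, 0.008 at the bottom. Spring: 2 N at 0, then 1 N per mm. At 0.002 the knob's teeth meet the drum's: in a gap they slide on down; tooth on tooth (as left at first) the knob stops hard there until it is turned a little. Meshed from 0.005 on.
- drum_angle (a joint): Angle of the numbered drum, rad, growing as it turns clockwise seen from above. Number n (0 to 9) stands in the middle of the window at n x 0.6283, so the 7 at 4.398; numbers rise as it turns clockwise. End stops just beyond 0 and 9. Stiff, about 0.12 N m; stays where it is left.
- drum: The white drum under the cover, 124 mm in diameter, ten numerals on its top face, ten notches in its rim, one for each number. Origin on the dial axis at bench level. It cannot be reached except through the knob's clutch and the index lever. It also drives the board stop that stands out at the head's +y side.
- lever_angle (a joint): Angle of the index lever, rad: 0 with its nose home in a notch (its stop), up to 0.5 swung out, away from the drum (clockwise from above). Light friction, stays where it is left. The nose enters the notch only if the number is within about 0.06 rad of the window's middle, and then draws the drum true; else it rests on the rim at about 0.1.
- pawl: The flat steel index lever on the -y side of the head; origin at bench level under its pivot. Only its finger post is meant to be handled.
- pawl_pivot (a point): On the lever's vertical pivot axis, level with the cover's top; 62 mm along -x and 70 mm along -y from the dial axis in the fixture's axes.
- pawl_post (a point): On the axis of the lever's upright black finger post (14 mm in diameter, top 107 mm above the bench), 12 mm below its top, 104 mm from the pivot. The post is free down to 70 mm above the bench. With the lever home the post stands at x 35, y -108 mm from the dial axis in the fixture's axes, its side 23 mm from the cover's edge.
- module: Bystander: electronics module (green board in a black frame on a finned aluminium heat sink, 96 x 80 x 42 mm) on the plate, on the +y side of the head; origin under its centre.
- spool: Bystander: upright solder wire spool with green flanges, 60 mm in diameter, 48 mm high, on the bench beyond the plate's -y end; origin under its centre.
- pendant: Bystander: white hand-held pendant, 85 x 190 x 28 mm, flat on the bench beyond the plate on the +x side; origin under its centre.

How it is judged:
By the outcome, as a careful person would: the job done as asked, in the order asked, and still so for the second after the job is handed in, with the robot touching nothing.
It also fails if it takes over 67 s, if anything falls off the work surface, if the arm or the gripper's body presses on something with over 40 N, if the wrist force passes 120 N, or if a joint passes its speed limit or range.

## Working session

There is one attempt and no reset: what is moved stays moved. The work goes in short steps, Python scripts to look and compute and a tool call to move; the robot and the scene stay as the last step left them, time stands still between calls to the robot, and variables do not carry over. Pictures are saved under pics/ and viewed, at most 10 in all, crops included, and the job is handed in when it is done.

Besides the shell and the picture viewer there is one more tool, called after "Request:" as name(argument=value, ...) on one line, values as JSON. carry_out: Moves the arm, as the interface text tells. Its arguments: {"type":"object","properties":{"increments":{"type":"array","items":{"type":"number"}},"grip":{"type":"number"},"newtons":{"type":"number"}},"required":["increments"]}

```bash
ls; mkdir -p pics
python3 - <<'E'
from cell import readout, vision, arm
import cv2,json
s=readout.observe();print({k:s[k] for k in('clock','position','ee_rot','force','width')},arm.tcp_to_grasp)
for n in('scene','top'):
    im=vision.get_image(n);cv2.imwrite(f'pics/{n}0.png',im[...,::-1]);c=vision.calibration(n);print(n,c)
E
```

```text
pics
{'clock': 0.0, 'position': array([ 0.21510462, -0.58626153,  0.22592688]), 'ee_rot': array([-3.09161866e+00, -5.49334312e-01,  7.10241681e-04]), 'force': array([-0.13640689, -0.22908138,  0.59853906]), 'width': 0.9986496449539402} -0.0188
scene {'fov_y': 51.58035998021046, 'cx': 254.8824252454692, 'cy': 188.27913020585683, 'pose': array([[-6.68796013e-01, -5.18913310e-01,  5.32391651e-01,
         1.12464438e+00],
       [ 7.43445954e-01, -4.66728040e-01,  4.79012578e-01,
         4.21629748e-01],
       [-8.38905278e-05,  7.16166121e-01,  6.97929853e-01,
         7.16312659e-01],
       [ 0.00000000e+00,  0.00000000e+00,  0.00000000e+00,
         1.00000000e+00]])}
top {'fov_y': 48.17969182018856, 'cx': 255.27068154574613, 'cy': 193.30793940929917, 'pose': array([[ 0.02793564,  0.99078634, -0.13252179,  0.51789735],
       [-0.99951546,  0.02950709,  0.00990867,  0.01764605],
       [ 0.01372771,  0.13218077,  0.99113056,  1.07880119],
       [ 0.        ,  0.        ,  0.        ,  1.        ]])}
```

View pics/scene0.png

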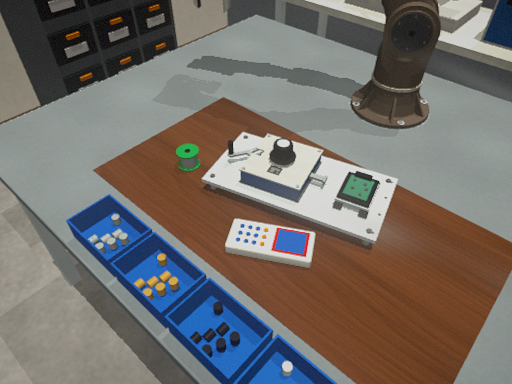

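View pics/top0.png

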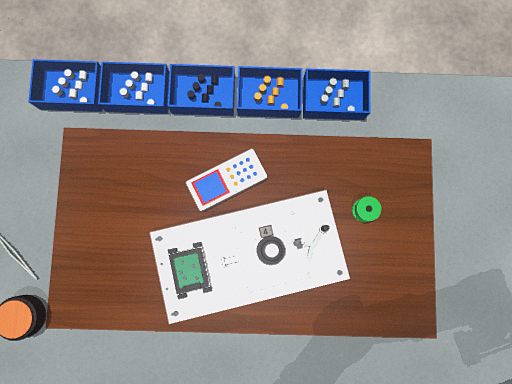

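The top view shows the knob near (271,250), window near (265,231) reading about 4, the post near (325,228), and the spool at (368,209). Next I'll measure and view an enlarged crop.

```bash
cat > h.py <<'E'
import numpy as np,cv2
from cell import readout,vision,arm
def ray(n,u,v,z):
    c=vision.calibration(n);f=192/np.tan(np.radians(c['fov_y']/2));P=c['pose']
    d=P[:3,:3]@np.array([(u-c['cx'])/f,-(v-c['cy'])/f,-1]);o=P[:3,3]
    return o+d*(z-o[2])/d[2]
def proj(n,p):
    c=vision.calibration(n);f=192/np.tan(np.radians(c['fov_y']/2));P=c['pose']
    q=P[:3,:3].T@(np.array(p)-P[:3,3]);return np.array([c['cx']+f*q[0]/-q[2],c['cy']-f*q[1]/-q[2]])
def crop(n,u0,v0,w,h,k,out):
    im=vision.get_image(n)[...,::-1];cv2.imwrite(out,cv2.resize(im[v0:v0+h,u0:u0+w],None,fx=k,fy=k,interpolation=cv2.INTER_CUBIC))
E
python3 - <<'E'
from h import *
im=cv2.imread('pics/top0.png');sc=cv2.imread('pics/scene0.png')
a=cv2.resize(im[210:290,240:345],None,fx=7,fy=7,interpolation=cv2.INTER_CUBIC)
cv2.imwrite('pics/c1.png',a)
b=cv2.resize(sc[130:205,215:330],None,fx=6.5,fy=6.5,interpolation=cv2.INTER_CUBIC)
cv2.imwrite('pics/c2.png',b)
for nm,I in(('top',im),('scene',sc)):
    m=(I.max(2)<70).astype(np.uint8);n,l,st,ce=cv2.connectedComponentsWithStats(m)
    for i in range(1,n):
        if st[i,4]>15 and 200<ce[i][0]<345 and 130<ce[i][1]<290:print(nm,st[i],ce[i].round(1))
E
```

```text
scene [228 140   5  14  57] [230.3 146.7]
scene [270 141  25  24 387] [282.3 154.4]
scene [210 188  15   5  27] [217.3 190. ]
```

View pics/c1.png

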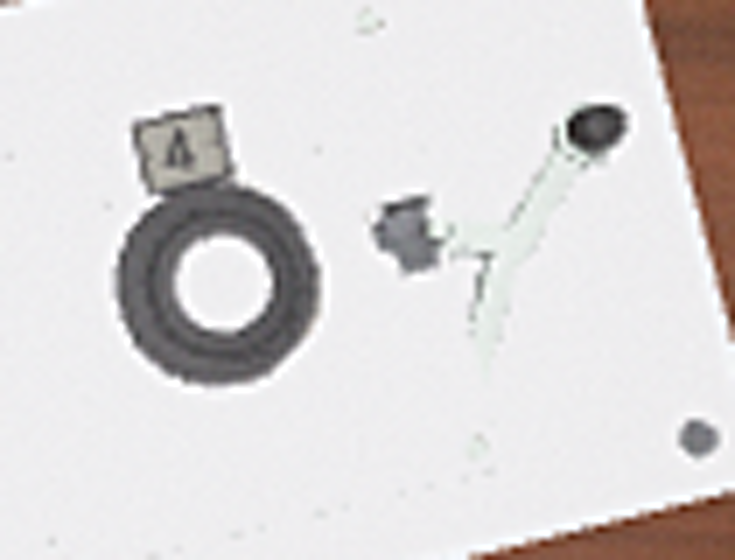

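View pics/c2.png

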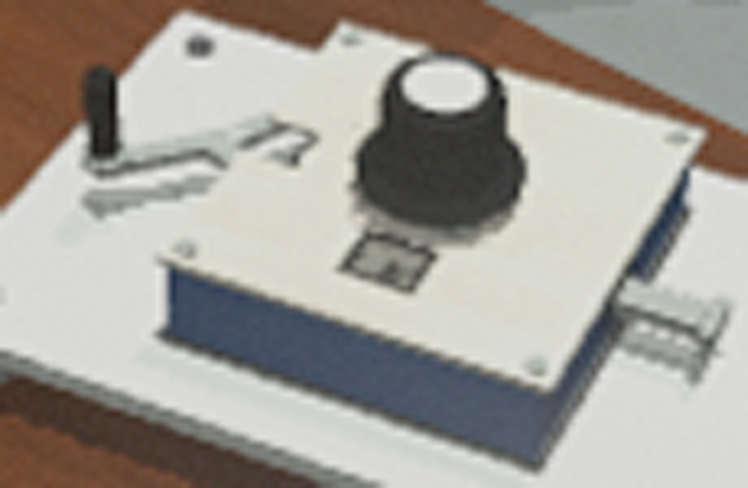

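Run:
```python
from h import *
np.set_printoptions(precision=4,suppress=True)
T=lambda x,y:(240+(x+.5)/7-.5,210+(y+.5)/7-.5)
S=lambda x,y:(215+(x+.5)/6.5-.5,130+(y+.5)/6.5-.5)
k1=ray('top',*T(223,283),.134);k2=ray('scene',*S(446,84),.134)
print('knob',k1,k2, ray('top',*T(218,283),.096))
w1=ray('top',*T(183,150),.084);w2=ray('scene',*S(389,262),.084);print('win',w1,w2)
p1=ray('top',*T(597,125),.105);p2=ray('scene',*S(101,72),.107);print('post',p1,p2)
cs=[ray('scene',*S(*c),.084) for c in((160,262),(545,388),(707,130),(343,22))];print('cov',np.array(cs),np.mean(cs,0))
for k,w,p in((k1,w1,p1),(k2,w2,p2)):
    print('yaw',np.degrees(np.arctan2(*(w-k)[[1,0]])))
e=cs[1]-cs[0];print('edge yaw y',np.degrees(np.arctan2(e[1],e[0]))-90);e=cs[2]-cs[3];print(np.degrees(np.arctan2(e[1],e[0]))-90)
e=cs[0]-cs[3];print(np.degrees(np.arctan2(e[1],e[0])));e=cs[1]-cs[2];print(np.degrees(np.arctan2(e[1],e[0])))
# pendulum edge of plate in top: corners at z=.04
c=[ray('top',*q,.04) for q in((326,190.5),(150,232.5),(169,323),(350,279))]
e=c[0]-c[1];print('plate',np.degrees(np.arctan2(-e[1],-e[0]))-90);e=c[3]-c[2];print(np.degrees(np.arctan2(-e[1],-e[0]))-90)
```

```text
knob [ 0.5205 -0.0305  0.134 ] [ 0.5192 -0.0324  0.134 ] [ 0.5206 -0.0309  0.096 ]
win [ 0.5638 -0.0189  0.084 ] [ 0.5641 -0.0198  0.084 ]
post [ 0.5747 -0.1521  0.105 ] [ 0.5742 -0.157   0.107 ]
cov [[ 0.6205 -0.0825  0.084 ]
 [ 0.5785  0.0634  0.084 ]
 [ 0.4219  0.0227  0.084 ]
 [ 0.4634 -0.1287  0.084 ]] [ 0.5211 -0.0313  0.084 ]
yaw 15.0729110924827
yaw 15.691055905699907
edge yaw y 16.071261208988318
15.332390423270255
16.396746417426797
14.596897036036836
plate 15.153779659907372
14.859309898007439
```

Knob axis is at about (0.520,-0.031), fixture yaw about 15.3°, and the drum reads 4. The post is at about (0.5745,-0.154), so the lever is roughly 0.28 rad out. I'll move above the knob with the wrist pre-wound counter-clockwise.

Request:
carry_out(increments=[19, 34.7, -2, 0, 0, 0.154, 19, 34.7, -2, 0, 0, 0.154, 19, 34.7, -2, 0, 0, 0.154, 19, 34.7, -2, 0, 0, 0.154, 19, 34.7, -2, 0, 0, 0.154, 19, 34.7, -2, 0, 0, 0.154, 19, 34.7, -2, 0, 0, 0.154, 19, 34.7, -2, 0, 0, 0.154, 19, 34.7, -2, 0, 0, 0.154, 19, 34.7, -2, 0, 0, 0.154, 19, 34.7, -2, 0, 0, 0.154, 19, 34.7, -2, 0, 0, 0.154, 19, 34.7, -2, 0, 0, 0.154, 19, 34.7, -2, 0, 0, 0.154, 19, 34.7, -2, 0, 0, 0.154, 19, 34.7, -2, 0, 0, 0.154, 0, 0, 0, 0, 0, 0, 0, 0, 0, 0, 0, 0], grip=0, newtons=30)

```text
clock: 2.35
position: [0.5188, -0.0321, 0.1943]
ee_rot: [-0.512, -3.099, 0.001]
force: [-0.3, -0.1, 0.1]
width: 1.003
gripper_force: 0.0
```

Run:
```python
from h import *
s=readout.observe();print({k:s[k] for k in('clock','joints','position','ee_rot','force','width')})
```

```text
{'clock': 2.35, 'joints': array([ 0.49619868,  0.38831064, -0.70560722,  1.82654144,  0.29005129,
        1.03333355,  0.92014411]), 'position': array([ 0.51884268, -0.03214816,  0.1943103 ]), 'ee_rot': array([-5.11558939e-01, -3.09858610e+00,  8.23282770e-04]), 'force': array([-0.32639869, -0.05600891,  0.10958588]), 'width': 1.0026684031039832}
```

Request:
carry_out(increments=[1.2, 1.1, -15, 0, 0, 0, 0, 0, -15, 0, 0, 0, 0, 0, -15, 0, 0, 0, 0, 0, -14, 0, 0, 0, 0, 0, -10, 0, 0, 0, 0, 0, -10, 0, 0, 0, 0, 0, -10, 0, 0, 0, 0, 0, 0, 0, 0, 0])

```text
clock: 3.35
position: [0.5201, -0.0305, 0.105]
ee_rot: [-0.509, -3.099, 0.0]
force: [0.2, 0.9, 0.1]
width: 1.0
gripper_force: 0.0
```

Request:
carry_out(increments=[0, 0, 0, 0, 0, 0, 0, 0, 0, 0, 0, 0, 0, 0, 0, 0, 0, 0, 0, 0, 0, 0, 0, 0, 0, 0, 0, 0, 0, 0, 0, 0, 0, 0, 0, 0, 0, 0, 0, 0, 0, 0, 0, 0, 0, 0, 0, 0], grip=1, newtons=30)

```text
clock: 4.35
position: [0.5206, -0.0303, 0.1058]
ee_rot: [0.509, 3.1, 0.0]
force: [-0.4, 2.0, 1.0]
width: 0.495
gripper_force: 30.0
```

Request:
carry_out(increments=[0, 0, -1, 0, 0, 0, 0, 0, -1, 0, 0, 0, 0, 0, -0.7, 0, 0, 0, 0, 0, 0, 0, 0, 0, 0, 0, 0, 0, 0, 0])

```text
clock: 4.97
position: [0.5208, -0.0303, 0.1036]
ee_rot: [0.509, 3.099, -0.0]
force: [-1.8, 0.6, 9.6]
width: 0.498
gripper_force: 30.0
```

Request:
carry_out(increments=[0, 0, 0, 0, 0, -0.04, 0, 0, 0, 0, 0, -0.04, 0, 0, 0, 0, 0, 0])

```text
clock: 5.35
position: [0.5208, -0.0302, 0.1036]
ee_rot: [0.634, 3.076, -0.0]
force: [-2.5, 1.3, 9.3]
width: 0.493
gripper_force: 30.0
```

Request:
carry_out(increments=[0, 0, 0, 0, 0, -0.04, 0, 0, 0, 0, 0, -0.04, 0, 0, 0, 0, 0, 0])

```text
clock: 5.72
position: [0.5209, -0.0302, 0.1036]
ee_rot: [0.756, 3.048, 0.0]
force: [-1.5, 1.0, 8.4]
width: 0.493
gripper_force: 30.0
```

Request:
carry_out(increments=[0, 0, 0, 0, 0, -0.04, 0, 0, 0, 0, 0, -0.04, 0, 0, 0, 0, 0, 0])

```text
clock: 6.1
position: [0.5208, -0.0301, 0.1032]
ee_rot: [0.877, 3.016, 0.001]
force: [-0.0, 2.8, 3.1]
width: 0.495
gripper_force: 30.0
```

Request:
carry_out(increments=[0, 0, -1, 0, 0, 0, 0, 0, -1, 0, 0, 0, 0, 0, -1, 0, 0, 0, 0, 0, -0.7, 0, 0, 0, 0, 0, 0, 0, 0, 0])

```text
clock: 6.72
position: [0.5208, -0.0302, 0.0996]
ee_rot: [0.876, 3.017, 0.001]
force: [-1.0, 2.7, 7.1]
width: 0.495
gripper_force: 30.0
```

Request:
carry_out(increments=[0, 0, 0, 0, 0, -0.1, 0, 0, 0, 0, 0, -0.1, 0, 0, 0, 0, 0, -0.1, 0, 0, 0, 0, 0, -0.1, 0, 0, 0, 0, 0, -0.1, 0, 0, 0, 0, 0, -0.1, 0, 0, 0, 0, 0, -0.1, 0, 0, 0, 0, 0, -0.1, 0, 0, 0, 0, 0, -0.1])

```text
clock: 7.85
position: [0.5213, -0.0298, 0.0996]
ee_rot: [2.104, 2.332, 0.002]
force: [1.7, 4.9, 5.2]
width: 0.496
gripper_force: 30.0
```

Run:
```python
from h import *
s=readout.observe();print({k:s[k] for k in('clock','joints','position','ee_rot','force','ft_torque')})
crop('scene',255,150,45,36,16,'pics/c3.png')
```

```text
{'clock': 7.85, 'joints': array([ 0.2250589 ,  0.4461765 , -0.35748472,  1.94708491,  0.21498195,
        0.78332596, -0.15033091]), 'position': array([ 0.52128976, -0.02981745,  0.09963209]), 'ee_rot': array([2.10380585e+00, 2.33223610e+00, 2.27151388e-03]), 'force': array([1.74167714, 4.93646187, 5.19375482]), 'ft_torque': array([ 0.77259854, -0.28171548,  0.15816636])}
```

View pics/c3.png

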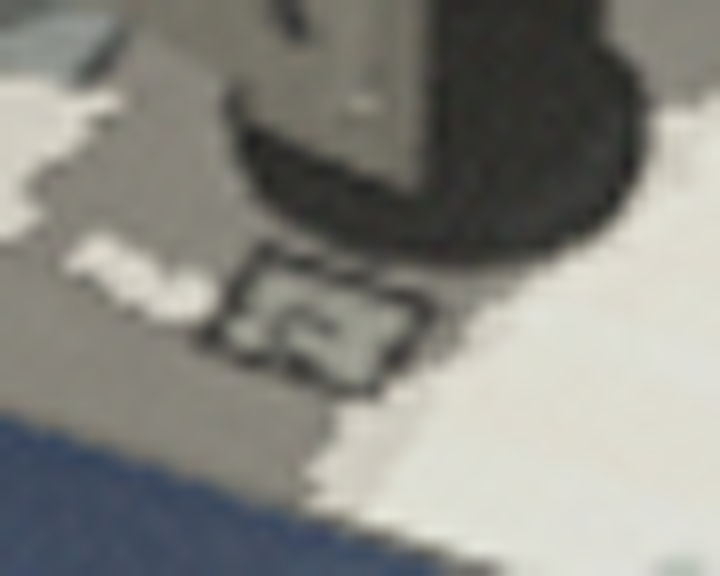

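The window shows a numeral (5–6) and the 0.16 N·m torque confirms the drum is being driven. I'll continue for the rest of the nominal 108°.

Request:
carry_out(increments=[0, 0, 0, 0, 0, -0.1, 0, 0, 0, 0, 0, -0.1, 0, 0, 0, 0, 0, -0.1, 0, 0, 0, 0, 0, -0.1, 0, 0, 0, 0, 0, -0.1, 0, 0, 0, 0, 0, -0.1, 0, 0, 0, 0, 0, -0.1, 0, 0, 0, 0, 0, -0.1, 0, 0, 0, 0, 0, -0.1, 0, 0, 0, 0, 0, -0.085, 0, 0, 0, 0, 0, 0, 0, 0, 0, 0, 0, 0])

```text
clock: 9.4
position: [0.5219, -0.0301, 0.0998]
ee_rot: [2.954, 1.068, 0.004]
force: [3.3, 2.9, 5.4]
width: 0.494
gripper_force: 30.0
```

Run:
```python
from h import *
s=readout.observe();print({k:s[k] for k in('clock','joints','position','ee_rot','force','ft_torque')})
c=[]
for n in('scene','top'):
    # rectify window plane around window: fixture frame, 2.. numeral top away from knob
    ax=np.array([.5203,-.0308]);t=np.radians(15.3);x=np.array([np.cos(t),np.sin(t)]);y=np.array([-x[1],x[0]])
    im=np.mean([vision.get_image(n)[...,::-1].astype(float) for _ in range(6)],0).astype(np.uint8)
    src=[];dst=[]
    for X in(25,65):
        for Y in(-25,25):
            src.append(proj(n,[*(ax+X/1e3*x+Y/1e3*y),.084]));dst.append([(25-Y)*8,(65-X)*8])
    H=cv2.getPerspectiveTransform(np.float32(src),np.float32(dst))
    c.append(cv2.warpPerspective(im,H,(400,320),flags=cv2.INTER_CUBIC))
cv2.imwrite('pics/c4.png',np.hstack(c))
```

```text
{'clock': 9.4, 'joints': array([ 0.0376031 ,  0.42197608, -0.10816705,  1.96228242,  0.06410844,
        0.75808707, -0.98441368]), 'position': array([ 0.52188435, -0.03006079,  0.09980772]), 'ee_rot': array([2.95384483, 1.06820108, 0.00377697]), 'force': array([3.25297628, 2.91653551, 5.44258635]), 'ft_torque': array([ 0.89921857, -0.75274108,  0.12647014])}
```

View pics/c4.png

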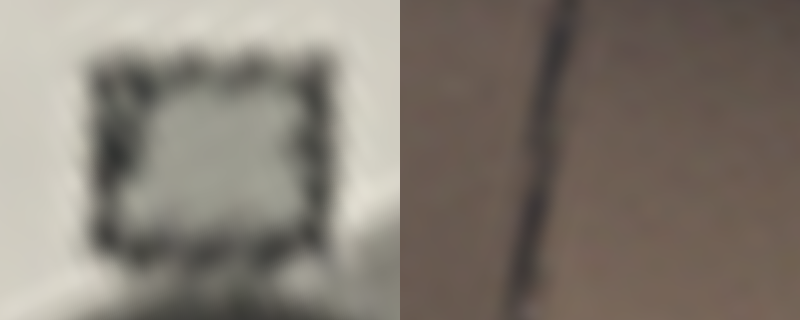

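A numeral sits at the left edge of the window, so the drum is about 0.3 rad short. I'll advance by a smaller amount and look again.

Request:
carry_out(increments=[0, 0, 0, 0, 0, -0.07, 0, 0, 0, 0, 0, -0.07, 0, 0, 0, 0, 0, -0.06, 0, 0, 0, 0, 0, 0])

```text
clock: 10.5
position: [0.522, -0.0302, 0.0998]
ee_rot: [3.046, 0.767, 0.004]
force: [5.2, 2.6, 5.2]
width: 0.497
gripper_force: 30.0
```

```bash
cat >> h.py <<'E'
def rect(out,names=('scene',)):
    c=[]
    for n in names:
        ax=np.array([.5203,-.0308]);t=np.radians(15.3);x=np.array([np.cos(t),np.sin(t)]);y=np.array([-x[1],x[0]])
        im=np.mean([vision.get_image(n)[...,::-1].astype(float) for _ in range(4)],0).astype(np.uint8)
        src=[];dst=[]
        for X in(25,65):
            for Y in(-25,25):
                src.append(proj(n,[*(ax+X/1e3*x+Y/1e3*y),.084]));dst.append([(25-Y)*8,(65-X)*8])
        H=cv2.getPerspectiveTransform(np.float32(src),np.float32(dst))
        c.append(cv2.warpPerspective(im,H,(400,320),flags=cv2.INTER_CUBIC))
    cv2.imwrite(out,np.hstack(c))
E
python3 - <<'E'
from h import *
s=readout.observe();print({k:s[k] for k in('clock','position','ee_rot','force','ft_torque')})
rect('pics/c5.png')
E
```

```text
{'clock': 10.5, 'position': array([ 0.52197528, -0.03016958,  0.09982653]), 'ee_rot': array([3.04613697, 0.76666184, 0.00402165]), 'force': array([5.16547061, 2.55428331, 5.22740201]), 'ft_torque': array([ 0.8474825 , -0.76224147,  0.05894436])}
```

View pics/c5.png

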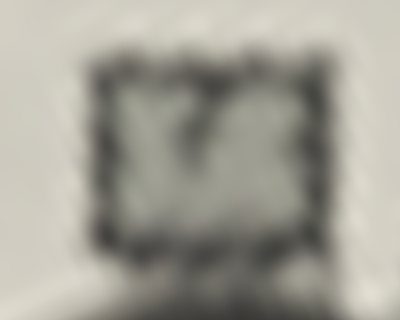

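The 7 is in view, slightly left of the middle (column ~200, window middle ~212). Next I'll measure its dark profile numerically against the initial 4.

Run:
```python
from h import *
a=cv2.imread('pics/c5.png',0)
ax=np.array([.5203,-.0308]);t=np.radians(15.3);x=np.array([np.cos(t),np.sin(t)]);y=np.array([-x[1],x[0]])
def R(I,n):
    src=[];dst=[]
    for X in(25,65):
        for Y in(-25,25):
            src.append(proj(n,[*(ax+X/1e3*x+Y/1e3*y),.084]));dst.append([(25-Y)*8,(65-X)*8])
    return cv2.warpPerspective(I,cv2.getPerspectiveTransform(np.float32(src),np.float32(dst)),(400,320),flags=cv2.INTER_AREA)
b=R(cv2.imread('pics/scene0.png',0),'scene');c=R(cv2.imread('pics/top0.png',0),'top')
for nm,I in(('7',a),('4s',b),('4t',c)):
    print(nm);J=cv2.resize(I,(50,40),interpolation=cv2.INTER_AREA)
    for r in range(8,34,1):print(r,' '.join('%3d'%v for v in J[r,9:44]))
```

```text
7
8 189 170 145 126 117 110 103 103 113 123 128 126 120 114 106 104 107 111 114 115 117 113 105 108 117 126 131 129 123 113 107 118 141 167 191
9 192 167 133 106  98  99  99 102 109 116 118 113 107 102  94  88  85  85  87  92  98 103 102 104 112 118 119 112 103  93  92 109 139 168 192
10 198 169 130  97  89 100 111 116 119 121 118 112 109 108 101  89  78  73  75  82  95 106 113 116 120 120 115 104  90  79  81 103 140 172 194
11 200 172 132 100  91 108 127 135 135 131 127 125 124 126 118 102  85  75  78  91 107 120 128 132 133 129 123 112  93  75  74  98 138 174 194
12 197 175 138 109  99 114 138 149 148 143 140 141 141 141 133 113  95  87  94 109 126 138 143 145 146 142 137 128 107  81  72  93 133 173 194
13 195 175 142 114 104 117 139 154 156 152 150 152 150 144 133 114 100 100 111 128 143 152 153 153 155 153 148 140 120  91  76  92 128 167 194
14 194 171 138 111 104 116 136 152 159 157 155 154 148 135 121 106  99 107 123 140 151 157 157 156 158 158 152 140 122  97  82  94 128 164 193
15 193 165 131 102  97 112 133 149 158 160 156 151 141 124 108  96  97 110 128 144 153 156 157 156 
[... 9355 characters left out ...]
 141 158 163 161 159 155 152 150 150 152 156 162 163 163 159 154 150 148 147 149 153 156 155 147 125 106 127 160 192 223 245 244
30 213 168 136 140 148 143 136 133 133 132 130 128 126 125 126 127 130 133 134 131 125 121 120 121 126 130 128 116 104 129 160 195 230 249 245
31 221 188 164 156 146 123 106 102 101 103 106 107 105 101  95  90  90  99 105 105 102 101  99  96 101 105 114 118 124 149 176 206 239 251 246
32 237 223 211 202 180 140 107  90  80  79  84  89  94  96  91  84  80  81  84  83  81  86  90  95 102 107 114 124 143 168 194 220 247 250 246
33 243 241 237 236 209 163 124 104  88  84  83  85  89  94  94  92  90  89  88  84  80  82  87  97 111 118 119 123 138 160 190 222 247 248 246
```

Correcting for the drum lying about 5 mm below the window (about 2.3 mm leftward shift in this view), the 7 stands within about 0.5 mm of the middle. I'll let the knob rise, open the gripper and lift away.

Request:
carry_out(increments=[0, 0, 2, 0, 0, 0, 0, 0, 2, 0, 0, 0, 0, 0, 2, 0, 0, 0, 0, 0, 0, 0, 0, 0])

```text
clock: 11.2
position: [0.5218, -0.0302, 0.1056]
ee_rot: [3.046, 0.768, 0.004]
force: [5.5, 3.4, 1.1]
width: 0.495
gripper_force: 30.0
```

Request:
carry_out(increments=[0, 0, 0, 0, 0, 0, 0, 0, 0, 0, 0, 0, 0, 0, 0, 0, 0, 0, 0, 0, 0, 0, 0, 0, 0, 0, 0, 0, 0, 0, 0, 0, 0, 0, 0, 0, 0, 0, 15, 0, 0, 0, 0, 0, 30, 0, 0, 0, 0, 0, 40, 0, 0, 0, -20, -40, 0, 0, 0, 0, -20, -40, 0, 0, 0, 0, -20, -40, 0, 0, 0, 0, -20, -40, 0, 0, 0, 0, 0, 0, 0, 0, 0, 0], grip=0)

```text
clock: 12.95
position: [0.4389, -0.1939, 0.1915]
ee_rot: [3.048, 0.754, 0.0]
force: [-0.3, -0.7, 0.1]
width: 0.998
gripper_force: 0.0
```

Run:
```python
from h import *
s=readout.observe();print({k:s[k] for k in('clock','joints','position','ee_rot','force','ft_torque','width')})
im=np.mean([vision.get_image('top')[...,::-1].astype(float) for _ in range(4)],0).astype(np.uint8)
cv2.imwrite('pics/c6.png',cv2.resize(im[205:285,235:345],None,fx=7,fy=7,interpolation=cv2.INTER_CUBIC))
```

```text
{'clock': 12.95, 'joints': array([ 0.28246941,  0.23634883,  0.02544743,  1.96587271, -0.00583775,
        0.93856042, -0.77545652]), 'position': array([ 0.4389039 , -0.19387722,  0.19145673]), 'ee_rot': array([3.04830432e+00, 7.53543694e-01, 1.70991124e-04]), 'force': array([-0.28089267, -0.71094859,  0.12067214]), 'ft_torque': array([ 0.00561128, -0.0214426 , -0.00406096]), 'width': 0.9976935661924055}
```

View pics/c6.png

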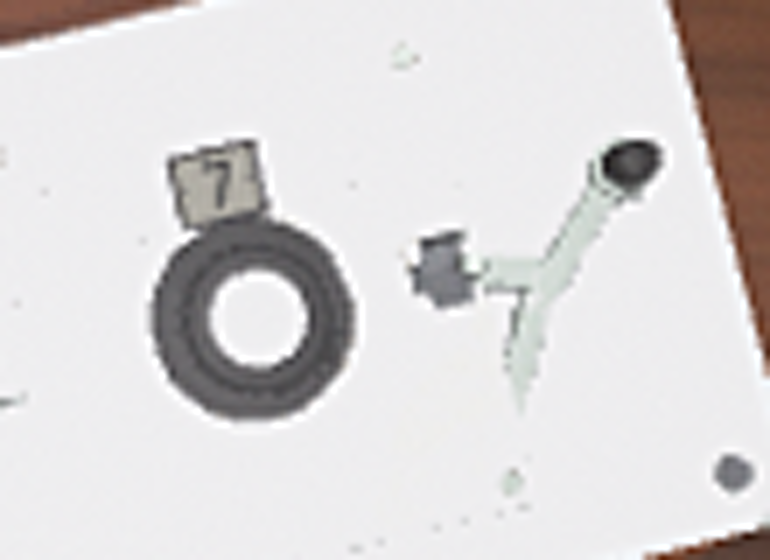

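The 7 stands in the middle of the window (218,183), the knob is up, and the post is at (630,162) in the crop. Next I'll shut the fingers and place them outside the post.

Request:
carry_out(increments=[16, 1.5, 0, 0, 0, 0.105, 16, 1.5, 0, 0, 0, 0.105, 16, 1.5, 0, 0, 0, 0.105, 16, 1.5, 0, 0, 0, 0.105, 16, 1.5, 0, 0, 0, 0.105, 16, 1.5, 0, 0, 0, 0.105, 16, 1.5, 0, 0, 0, 0.105, 16, 1.5, 0, 0, 0, 0.105, 0, 0, -20, 0, 0, 0, 0, 0, -20, 0, 0, 0, 0, 0, -15, 0, 0, 0, 0, 0, -15, 0, 0, 0, 0, 0, -15, 0, 0, 0, 0, 0, -10, 0, 0, 0, 0, 0, -11, 0, 0, 0, 0, 0, 0, 0, 0, 0], grip=1, newtons=10)

```text
clock: 15.15
position: [0.568, -0.1784, 0.0835]
ee_rot: [-2.471, -1.939, 0.001]
force: [-0.0, 0.2, 0.3]
width: 0.002
gripper_force: 0.0
```

Request:
carry_out(increments=[0.8, 3, 0, 0, 0, 0, 0.8, 3, 0, 0, 0, 0, 0.8, 3, 0, 0, 0, 0, 0.8, 3, 0, 0, 0, 0, 0.8, 3, 0, 0, 0, 0, 0.8, 3, 0, 0, 0, 0, 0.8, 3, 0, 0, 0, 0, 0, 0, 0, 0, 0, 0])

```text
clock: 16.15
position: [0.5741, -0.1568, 0.0843]
ee_rot: [-2.47, -1.94, -0.0]
force: [-0.8, 0.2, 0.4]
width: 0.005
gripper_force: 0.0
```

Request:
carry_out(increments=[0.3, 1.5, 0, 0, 0, 0, 0.3, 1.5, 0, 0, 0, 0, 0.3, 1.5, 0, 0, 0, 0, 0, 0, 0, 0, 0, 0])

```text
clock: 16.65
position: [0.5751, -0.1527, 0.0843]
ee_rot: [-2.471, -1.94, -0.0]
force: [0.4, 0.1, -0.0]
width: 0.007
gripper_force: 0.0
```

Request:
carry_out(increments=[0.2, 1.5, 0, 0, 0, 0, 0.2, 1.5, 0, 0, 0, 0, 0, 0, 0, 0, 0, 0])

```text
clock: 17.02
position: [0.5755, -0.1497, 0.0844]
ee_rot: [-2.471, -1.94, -0.0]
force: [0.5, -0.2, -0.1]
width: 0.006
gripper_force: 0.0
```

Request:
carry_out(increments=[0.2, 1.5, 0, 0, 0, 0, 0.2, 1, 0, 0, 0, 0, 0, 0, 0, 0, 0, 0])

```text
clock: 17.4
position: [0.5759, -0.1472, 0.0843]
ee_rot: [-2.471, -1.94, -0.0]
force: [0.1, 0.1, 0.8]
width: 0.005
gripper_force: 0.0
```

Request:
carry_out(increments=[0.2, 1, 0, 0, 0, 0, 0.1, 1, 0, 0, 0, 0, 0, 0, 0, 0, 0, 0])

```text
clock: 17.77
position: [0.5762, -0.1453, 0.0843]
ee_rot: [-2.471, -1.94, -0.0]
force: [-1.2, -0.3, 0.6]
width: 0.006
gripper_force: 0.1
```

Request:
carry_out(increments=[0.1, 1, 0, 0, 0, 0, 0.1, 1, 0, 0, 0, 0, 0, 0, 0, 0, 0, 0])

```text
clock: 18.15
position: [0.5764, -0.1433, 0.0843]
ee_rot: [-2.471, -1.94, -0.0]
force: [-0.7, -0.0, -0.1]
width: 0.005
gripper_force: 0.1
```

Run:
```python
from h import *
crop('scene',205,115,75,60,10,'pics/c7.png')
print('home top px',proj('scene',[.5823,-.126,.107]))
```

```text
home top px [236.82694093 147.31436587]
```

View pics/c7.png

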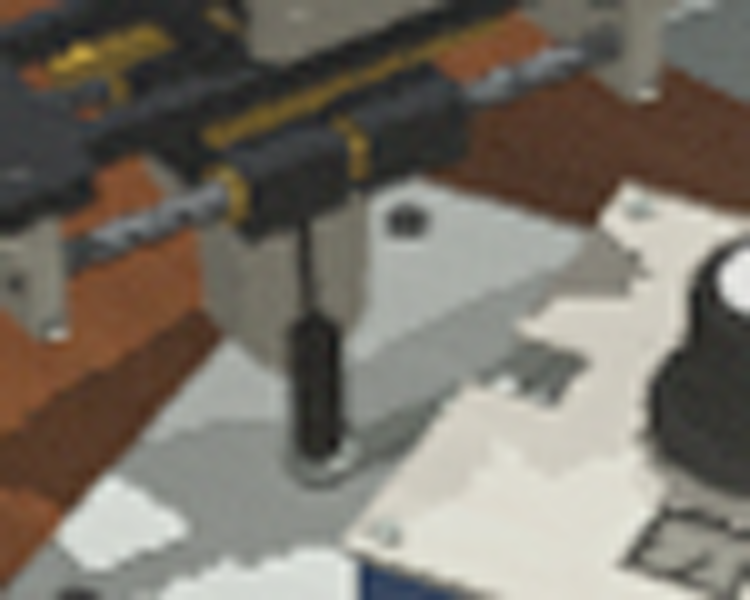

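The post top is at about (236.6,146.8), nearly at the predicted home pixel (236.8,147.3), so it has passed the rim-rest angle. I'll take fine steps until I feel the stop.

Request:
carry_out(increments=[0.05, 0.5, 0, 0, 0, 0, 0.05, 0.5, 0, 0, 0, 0, 0, 0, 0, 0, 0, 0])

```text
clock: 18.58
position: [0.5764, -0.1424, 0.0843]
ee_rot: [2.471, 1.939, -0.0]
force: [0.2, -1.0, -0.4]
width: 0.006
gripper_force: 0.3
```

Request:
carry_out(increments=[0.05, 0.5, 0, 0, 0, 0, 0.05, 0.5, 0, 0, 0, 0, 0, 0, 0, 0, 0, 0])

```text
clock: 18.95
position: [0.5765, -0.1419, 0.0843]
ee_rot: [2.472, 1.939, -0.001]
force: [-0.6, -3.6, 0.1]
width: 0.004
gripper_force: 1.5
```

Request:
carry_out(increments=[0.05, 0.4, 0, 0, 0, 0, 0, 0, 0, 0, 0, 0])

```text
clock: 19.2
position: [0.5765, -0.1418, 0.0844]
ee_rot: [2.472, 1.938, -0.001]
force: [-1.1, -5.7, -0.7]
width: 0.003
gripper_force: 2.5
```

Request:
carry_out(increments=[0, 0.4, 0, 0, 0, 0, 0, 0, 0, 0, 0, 0])

```text
clock: 19.45
position: [0.5765, -0.1418, 0.0844]
ee_rot: [2.472, 1.938, -0.001]
force: [0.1, -6.3, -0.3]
width: 0.003
gripper_force: 2.9
```

A hard stop at 6 N, at the predicted home position. I'll back off, lift clear and check.

Request:
carry_out(increments=[-0.5, -2, 0, 0, 0, 0, -3, -12, 0, 0, 0, 0, -4, -16, 0, 0, 0, 0, 0, 0, 30, 0, 0, 0, 0, 0, 40, 0, 0, 0, 0, 0, 40, 0, 0, 0, -15, -40, 0, 0, 0, 0, -15, -40, 0, 0, 0, 0, -15, -40, 0, 0, 0, 0, 0, 0, 0, 0, 0, 0, 0, 0, 0, 0, 0, 0])

```text
clock: 20.82
position: [0.5239, -0.2908, 0.1943]
ee_rot: [-2.472, -1.938, -0.001]
force: [-0.0, 1.6, -0.5]
width: 0.006
gripper_force: 0.0
```

Run:
```python
from h import *
s=readout.observe();print(s['clock'],s['position'],s['force'])
im=np.mean([vision.get_image('top')[...,::-1].astype(float) for _ in range(4)],0).astype(np.uint8)
a=cv2.resize(im[205:285,235:345],None,fx=7,fy=7,interpolation=cv2.INTER_CUBIC)
cv2.imwrite('pics/c8.png',a)
print('home top px', (proj('top',[.5823,-.126,.105])-[235,205]+.5)*7)
```

```text
20.825 [ 0.52388685 -0.29075013  0.19430111] [-0.02060804  1.57438122 -0.50085465]
home top px [552.33022615 134.81318052]
```

View pics/c8.png

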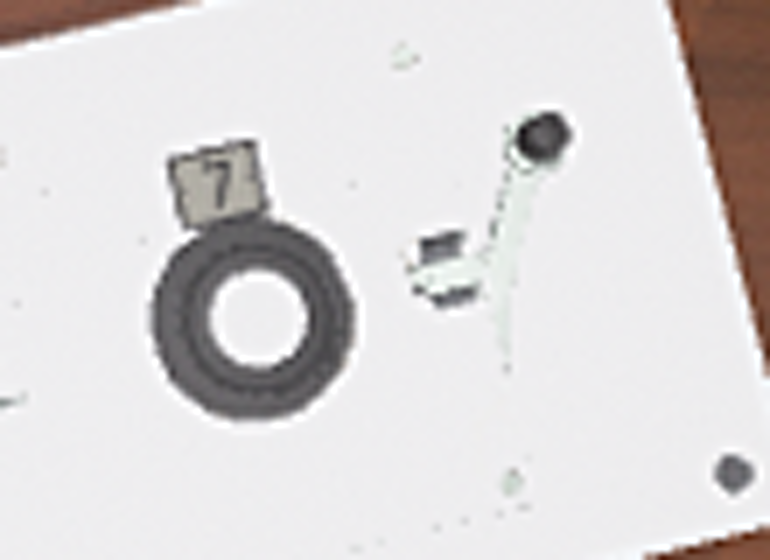

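The post is at (544,137), at or slightly inside the predicted home (552,135). The nose is in the notch, the 7 is centred and the knob is up.

```bash
python3 -c "
from cell import arm
print(arm.sign_off())"
```

```text
the job is handed in; nothing more can be done
None
```

The job is handed in after about 21 s of robot time: the dial reads 7, centred in the window, the knob is back up, and the lever was pushed gently (about 6 N) to its stop with the nose in the notch; nothing else was touched.

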